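# Calibrate the bench scale: seat the weight, hold the recessed button

## Robot

A 7-joint arm with a two-finger parallel gripper is mounted at the origin on a cart in front of the work surface, level with it; the furniture and walls round the work are solid. World frame = base frame: x ahead of the robot, y to its left, z up, the work surface at z = 0. Lengths are in m, angles in rad, forces in N, time in s.
With the tool pointing down it reaches from about 0.35 to 0.9 m from the base axis. Payload 8.1 kg.
Tool frame: the origin (TCP) lies at the very end of the fingers, on their centre line; the grasp point (between the pads) lies 19 mm behind it (arm.tcp_to_grasp is the z of the grasp point in the tool frame, in m); z points along the fingers, y is the line along which they close (so a half turn about z gives the same grasp; the last joint's range is limited). The gripper opens to 92 mm and grips with 3 to 60 N. Pads are 19 mm wide; open, the fingers measure 130 mm over their backs; the gripper's body (75 mm by 190 mm) begins 47 mm behind the grasp point.
Start: joints at [1.06, 0.434, 0.025, 1.573, -0.012, 1.134, -0.075], TCP at [0.248, -0.574, 0.227] pointing down, gripper open.
Joint ranges: [-2.62, 2.62], [-0.44, 2.09], [-1.27, 1.32], [0.08, 2.57], [-1.32, 4.46], [0.12, 2], [-2.74, 2.74]. Speed limits (rad/s): [2.22, 2.22, 3.01, 3.01, 3.14, 3.14, 3.14].

## Interface

Orientations are given as a rotation vector (axis times angle).
In Python, from cell import readout, vision, sign_off, arm gives the robot as it stands. The module is installed in compiled form; this text tells all that it offers.
- The arm moves only by the shell command python3 -m creep 'ROWS' [FORCE]. ROWS is JSON, a list of rows, each a list of 5 numbers: the shift along the tool's x, y, z in units of 4 cm (1.0 is 4 cm), then the turn about the tool's z in units of 4 degrees (1.0 is 4 degrees), then the opening, from 0 (shut) to 1 (fully open). A call has 1 to 12 rows; each row shifts and turns the commanded pose from where the row before left it, along the tool's axes as they then stand; what a row does not reach is not made up. A row lasts 1/8 s, in which the tool goes at most 62.5 mm and 10.7 degrees, less where a joint would pass 70% of its speed; a pose out of reach is approached as far as the arm can. A call with a number of a shift or a turn outside -1 to 1 is refused whole. A call with a gripper value outside its range is refused whole. The fingers move at their own pace and stop on an object; FORCE is the grip in N (left out, the last holds). Time passes only in rows, so rows that do not move let the fingers close. It gives the time, the measured TCP pose, the force, the opening and the grip force at its end, in the units of the state.
- readout.observe(): the state, without advancing time (a new reading comes with each control period).
- vision.get_image(name): name is "scene" or "top" or "wrist"; returns a dict with "pixels" (400x640x3 uint8, blue, green, red), "z_map" (400x640 float32, m along the optical axis (not along the pixel's ray), 0 where there is no reading), "camera_matrix" (3x3 intrinsics, pixels), "position" and "rotation" of the camera in the world. Camera axes: x right, y up, looking along -z (the intrinsics and any distortion apply to the point x, -y, -z); pixel columns grow to the right and rows downward; lengths in m; the calibration is good to about 2 mm. The wrist camera is an equidistant fisheye: a pixel r from the principal point sees the ray r / f radians off the axis. A picture is of the moment at which its call begins.
- sign_off(): hands the job in; it is judged then, once.
The state is a dict: "clock": time; "joints": joint angles; "dq": joint speeds; "joint_efforts": joint torques, N m; "position": TCP position; "ee_rot": TCP orientation; "force": force on the tool from outside, world axes, zero at the start; "ft_torque": the same for the moment, N m; "width": opening from 0.0 (shut) to 1.0 (fully open); "gripper_force": force on a finger pad.
Only numpy, scipy, OpenCV 4.12 (cv2) and the standard library are available. Lean on these libraries where they do the work, as an engineer would, in place of code of your own. Each camera call takes 0.05 s, during which the arm holds its last target. There are 200 camera calls.

## Task

Calibrate the bench scale: stand the largest of the three weights upright in the middle of its round pan and press the weight down with the gripper until the pan is fully down, then let go so that the pan springs up and the weight stays standing there. Then take the thin pin tool with the plain straight handle out of the rack, reach it down through the round aperture in the scale's deck and hold the recessed calibration button fully down with it; finish like that, with the pin still gripped, the button held down and the weight standing on the pan. Do not press the button before the weight is on the pan, and leave the thick tool with the round knob, the smaller weights and the other things where they are.

Things in the scene. Friction and masses are not known exactly. Their poses are not given: they have to be found in the camera images.
- scale: Grey bench scale, fixed to the table, 140 (its x) x 230 (its y) x 70 mm high; origin under its middle on the table, z up. The pan is centred 65 mm to its +y, the raised deck (top 60 mm above the table, 100 mm wide) with the aperture is centred 65 mm to its -y.
- pan_top (a point): Centre of the top face of the round steel pan (90 mm in diameter, 70 mm above the table), which moves down with the pan.
- pan (a joint): Travel of the sprung pan: 0 up, 0.006 m fully down at a stop, pressed straight down. It starts to move at about 3.2 N and is fully down at about 7.8 N (the weight's own 2 N included), so the weight alone does not move it. It springs back up.
- aperture (a point): Centre of the mouth of the round aperture (18 mm in diameter, straight down) in the deck's top face, 60 mm above the table. The button lies at its bottom, too deep and narrow for fingers.
- button_top (a point): Centre of the top face of the recessed button (15.6 mm in diameter), 28 mm below the aperture's mouth when up; moves down with the button.
- cal_button (a joint): Travel of the sprung calibration button: 0 up, 0.005 m fully down at a stop, pressed straight down. It starts to move at about 2.2 N and is fully down at about 6.2 N. It springs back when let go.
- big_weight: Largest of the three bottle-shaped calibration weights: 27 mm in diameter, 52 mm tall, 0.2 kg, with a knob on top; grip it round the barrel (solid as a 27 mm cylinder). Origin at the centre of its underside, z up. The three stand in a row 70 mm apart along the mat's x, on a 4 mm mat, in any order.
- mid_weight: Middle weight, 22 mm in diameter, 42 mm tall; not used. Origin at the centre of its underside.
- small_weight: Smallest weight, 17 mm in diameter, 34 mm tall; not used. Origin at the centre of its underside.
- mat: Thin dark rubber mat, 230 (its x) x 66 x 4 mm, fixed on the table, on which the weights stand in a row along its x; origin under its middle.
- rack: Aluminium tool rack, fixed, 150 (its x) x 80 mm, 85 mm high: a top plate with two 28 mm holes 40 mm either side of its middle along its x; a tool hangs straight down in each by its flange. Origin under its middle on the table. A tool is lifted straight up at least 65 mm to come free.
- pin: Thin pin tool (60 g): round steel shaft, 8 mm in diameter, that fits the aperture; hangs upright in either hole of the rack. Origin at the centre of the shaft's lower tip, z up. Plain straight handle to grip: cylinder 20 mm in diameter, 67 to 107 mm above the origin; under it a flange 42 mm in diameter, 5 mm thick, underside 62 mm above the origin, rests on the rack's top plate.
- tamper: Tool with a round knob, 36 mm wide and 20 mm high, on top of its handle and a thick shaft, 22 mm in diameter, too thick for the aperture; not used, hangs in the other hole. Origin at the centre of the shaft's lower tip, z up; flange, shaft length and handle otherwise like the pin's.
- calculator: Bystander: desk calculator, 125 x 75 x 14 mm, lying flat near the front edge.
- tape_roll: Bystander: roll of tape lying flat, 92 mm in diameter, 24 mm high.
- marker: Bystander: marker pen, 135 mm long, lying near the front edge.
- vial: Bystander: small vial near the front edge, 23 mm in diameter, 60 mm tall, standing.
- sample_vial: Bystander: small vial towards the back right, 23 mm in diameter, 60 mm tall, standing.
- scissors: Bystander: scissors lying flat, 206 mm long.
Mind the look-alikes: they are no part of the job. Leave any blue look-alike of the pin alone.

How it is judged:
By the outcome, as a careful person would: the job done as asked, in the order asked, and still so for the second after the job is handed in, while the arm keeps its last pose, push and grip.
It also fails if it takes over 54 s, if anything falls off the work surface, if the arm or the gripper's body presses on something with over 40 N, if the wrist force passes 120 N, or if a joint passes its speed limit or range.

## Working session

There is one attempt and no reset: what is moved stays moved. The work goes in short steps, Python scripts to look and compute and a shell command to move; the robot and the scene stay as the last step left them, time stands still between calls to the robot, and variables do not carry over. Pictures are saved under pics/ and viewed, at most 10 in all, crops included, and the job is handed in when it is done.

```bash
mkdir -p pics
cat > h.py <<'E'
import numpy as np, cv2
from cell import readout, vision
from scipy.spatial.transform import Rotation as R
def grab(n,save=None):
    d=vision.get_image(n); 
    if save: cv2.imwrite(save,d["pixels"])
    return d
def ray(d,u,v,fish=False):
    K=np.array(d["camera_matrix"]);x=(u-K[0,2])/K[0,0];y=(v-K[1,2])/K[1,1]
    if fish:
        r=np.hypot(x,y); s=np.sin(r)/r if r>1e-9 else 1; c=np.array([x*s,-y*s,-np.cos(r)])
    else: c=np.array([x,-y,-1.])
    return np.array(d["position"]),np.array(rot(d))@c
def rot(d):
    r=np.array(d["rotation"]); return r if r.shape==(3,3) else R.from_rotvec(r).as_matrix()
def plane(d,u,v,z,fish=False):
    p,w=ray(d,u,v,fish); return p+w*(z-p[2])/w[2]
def depth(d,u,v):
    p,w=ray(d,u,v); return p+w*float(d["z_map"][int(v),int(u)])
def two(a,b):
    (p,u),(q,w)=a,b; A=np.stack([u,-w],1); t=np.linalg.lstsq(A,q-p,rcond=None)[0]
    m,n=p+u*t[0],q+w*t[1]; return (m+n)/2,np.linalg.norm(m-n)
E
python3 - <<'E'
from h import *
for n in("scene","top","wrist"):
    d=grab(n,f"pics/{n}0.png"); print(n,d["position"],d["rotation"],d["camera_matrix"],[k for k in d])
s=readout.observe();print(s)
E
```

```text
scene [-0.4928398  -1.07724932  0.78654195] [ 1.08374016 -0.43940736 -0.68643707] [[483.97587343   0.         322.01707769]
 [  0.         483.97587343 198.74420035]
 [  0.           0.           1.        ]] ['pixels', 'z_map', 'camera_matrix', 'position', 'rotation']
top [ 0.44394508 -0.01324624  1.227428  ] [ 0.10746244 -0.07516601 -1.57474349] [[402.47747907   0.         323.49854091]
 [  0.         402.47747907 200.91092446]
 [  0.           0.           1.        ]] ['pixels', 'z_map', 'camera_matrix', 'position', 'rotation']
wrist [ 0.31345686 -0.54625     0.38367062] [-0.24094329  0.16029825 -1.15497089] [[309.70691629   0.         317.34085227]
 [  0.         309.70691629 196.37395055]
 [  0.           0.           1.        ]] ['pixels', 'z_map', 'camera_matrix', 'position', 'rotation']
{'clock': 0.15, 'joints': array([ 1.06041308,  0.43505523,  0.02499304,  1.57388034, -0.01162374,
        1.13400043, -0.07508759]), 'dq': array([ 1.12049954e-04, -2.00235067e-03,  2.66394760e-05, -2.16473691e-03,
       -1.22762197e-03,  8.03545295e-04,  5.83059984e-05]), 'joint_efforts': array([ 2.52606114e-03, -6.68268943e+01,  9.85906720e-01, -3.14694715e+01,
       -6.05558138e-02,  3.94302362e-02,  4.86937040e-05]), 'position': array([ 0.24766019, -0.57341615,  0.22613325]), 'ee_rot': array([-3.07541805e+00, -6.35754496e-01,  5.27310186e-04]), 'force': array([ 0.21845236, -0.04647131, -0.54298167]), 'ft_torque': array([-0.00382535, -0.01365693,  0.05543803]), 'gripper_force': 0.0, 'width': 0.9973504321451596}
```

View pics/top0.png

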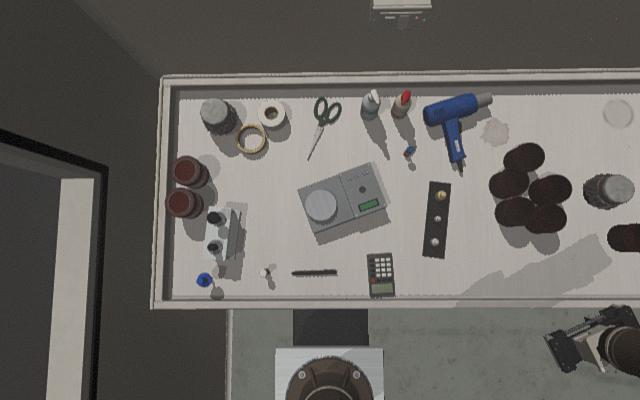

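View pics/scene0.png

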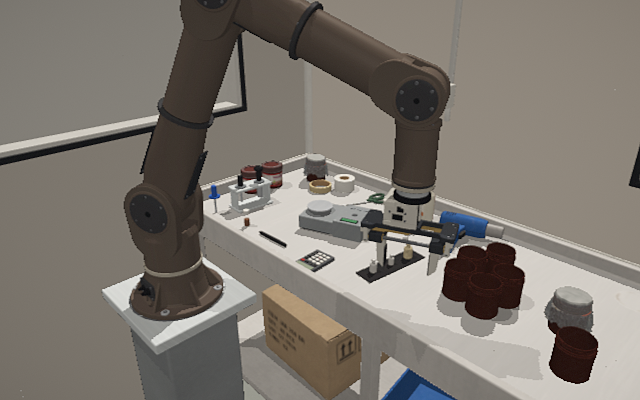

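The top view shows the pan at (321,206), the aperture near (362,189), and the weights at (441,196), (438,219) and (434,242). The rack tools are near (214,217) and (213,247), and the blue look-alike is at (205,280). The scene view shows the same layout, with the weights at about (372–408, 250–268). I'll enlarge the details.

Run:
```python
from h import *
t=cv2.imread("pics/top0.png");s=cv2.imread("pics/scene0.png")
c=lambda i,x,y,w,h,k:cv2.resize(i[y:y+h,x:x+w],(400,300),interpolation=cv2.INTER_CUBIC)
a=np.hstack([c(t,395,170,100,75,4),c(t,180,195,100,75,4)]);b=np.hstack([c(s,340,220,100,75,4),c(s,200,155,100,75,4)])
cv2.imwrite("pics/comp.png",np.vstack([a,b]))
d=grab("top")
for n,u,v,z in[("pan",321,206,.07),("ap",362,189,.06),("w1",441,196,.05),("w2",438,219,.04),("w3",434,242,.04),("t1",214,217,.13),("t2",213,247,.13)]:
    print(n,plane(d,u,v,z).round(3),depth(d,u,v).round(3))
st=readout.observe();print(R.from_rotvec(st["ee_rot"]).as_matrix().round(3))
```

```text
pan [0.564 0.018 0.07 ] [0.564 0.017 0.074]
ap [ 0.615 -0.102  0.06 ] [ 0.618 -0.104  0.035]
w1 [ 0.593 -0.334  0.05 ] [ 0.595 -0.337  0.041]
w2 [ 0.527 -0.325  0.04 ] [ 0.527 -0.326  0.039]
w3 [ 0.46  -0.311  0.04 ] [ 0.459 -0.31   0.044]
t1 [0.53 0.31 0.13] [0.528 0.305 0.149]
t2 [0.448 0.311 0.13 ] [0.448 0.311 0.13 ]
[[ 0.918  0.397 -0.   ]
 [ 0.397 -0.918  0.001]
 [-0.    -0.001 -1.   ]]
```

View pics/comp.png

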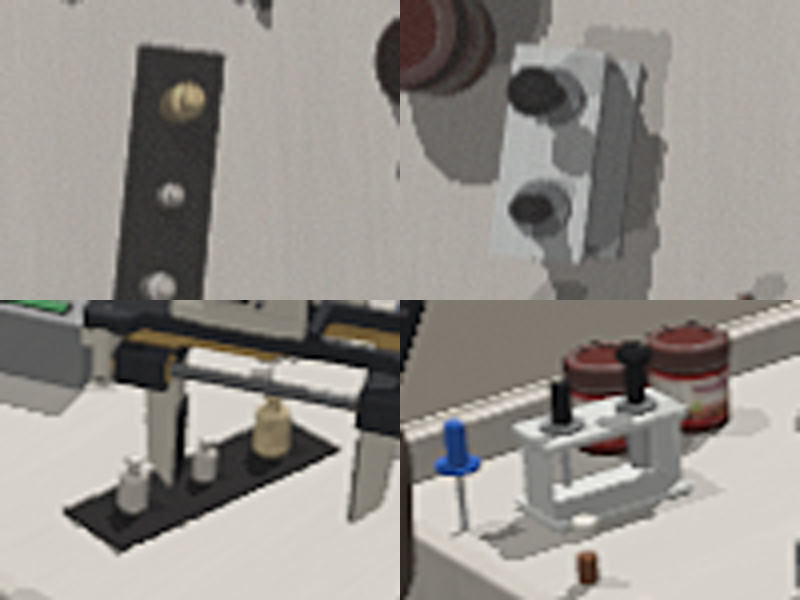

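The enlarged composite shows the brass big weight at the far end of the mat, near top pixel (441,196). The plain-handled pin is in the nearer rack hole, near (213,247), and the knobbed tamper is in the farther hole. I'll approach the big weight first.

```bash
python3 -m creep '[[0.94,-0.19,0,0,1],[0.94,-0.19,0,0,1],[0.94,-0.19,0,0,1],[0.94,-0.19,0,0,1],[0.94,-0.19,0,0,1],[0.94,-0.19,0,0,1],[0.94,-0.19,0,0,1],[0.94,-0.19,0,0,1],[0.94,-0.19,0,0,1],[0.94,-0.19,0,0,1],[0.9,-0.19,0,1,1],[0,0,0,1,1]]' 20 && python3 -m creep '[[0,0,0,1,0.8],[0,0,0,1,0.8],[0,0,0,1,0.8],[0,0,0,1,0.8],[0,0,0,1,0.8],[0,0,0,1,0.8],[0,0,0,0.3,0.8],[0,0,0,0,0.8]]'
python3 - <<'E'
from h import *
d=grab("wrist","pics/w1.png");print(d["position"],rot(d).round(3))
E
```

```text
clock: 1.7
position: [0.5958, -0.3298, 0.226]
ee_rot: [-3.111, -0.424, -0.001]
force: [-0.8, -0.4, -0.2]
width: 0.996
gripper_force: 0.0
clock: 2.7
position: [0.5929, -0.3336, 0.2266]
ee_rot: [-3.13, 0.268, 0.001]
force: [-0.1, -0.2, -0.3]
width: 0.802
gripper_force: 0.0
[ 0.66352505 -0.34738309  0.38420946] [[-0.17   0.949  0.266]
 [-0.986 -0.163 -0.046]
 [ 0.    -0.27   0.963]]
```

View pics/w1.png

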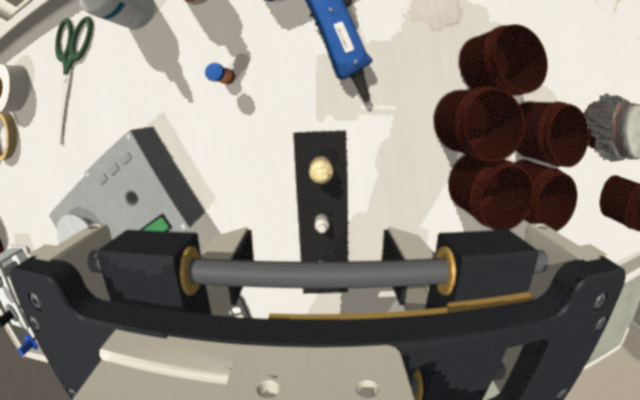

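The wrist view shows the brass weight at (320,170), the aperture at (132,198), and the mat running between columns 294 and 348. I'll triangulate these against the top view.

Run:
```python
from h import *
w=grab("wrist"); t=grab("top")
def brass(im,x0,y0,x1,y1):
    hsv=cv2.cvtColor(im,cv2.COLOR_BGR2HSV); m=cv2.inRange(hsv,(15,70,90),(32,255,255)); k=np.zeros_like(m);k[y0:y1,x0:x1]=m[y0:y1,x0:x1]
    ys,xs=np.nonzero(k); return xs.mean(),ys.mean(),xs.min(),xs.max(),ys.min(),ys.max(),len(xs)
def dark(im,x0,y0,x1,y1,th):
    g=cv2.cvtColor(im,cv2.COLOR_BGR2GRAY)[y0:y1,x0:x1]; ys,xs=np.nonzero(g<th); return xs.mean()+x0,ys.mean()+y0,len(xs),g.min(),np.median(g)
bw=brass(w["pixels"],295,145,345,200)
print(bw)
print("barrel z.03",plane(w,bw[0],bw[1],.035,True).round(4))
try:
    bt=brass(t["pixels"],425,182,455,210);print(bt,plane(t,bt[0],bt[1],.035).round(4)); print(two(ray(w,bw[0],bw[1],True),ray(t,bt[0],bt[1])))
except Exception as e:print(e)
aw=dark(w["pixels"],120,186,144,210,80);at=dark(t["pixels"],354,181,370,197,80);print(aw,at)
print(plane(w,*aw[:2],.06,True),plane(t,*at[:2],.06),two(ray(w,*aw[:2],True),ray(t,*at[:2])))
# mat edges at rows 140 and 285
for v in(140,190,):
    r=cv2.cvtColor(w["pixels"],cv2.COLOR_BGR2GRAY)[v]; xs=[x for x in range(280,365) if r[x]<70]; print(v,plane(w,xs[0],v,.004,True).round(4),plane(w,xs[-1],v,.004,True).round(4))
# pan circle in top
g=cv2.medianBlur(cv2.cvtColor(t["pixels"],cv2.COLOR_BGR2GRAY),3)
c=cv2.HoughCircles(g[170:245,290:355],cv2.HOUGH_GRADIENT,1,50,param1=100,param2=12,minRadius=12,maxRadius=20);print(c)
cr=cv2.resize(np.hstack([w["pixels"][140:260,30:170],t["pixels"][150:270,290:430]]),None,fx=2.8,fy=2.8,interpolation=cv2.INTER_CUBIC);cv2.imwrite("pics/c2.png",cr)
```

```text
(np.float64(320.3581488933602), np.float64(169.93158953722335), np.int64(308), np.int64(332), np.int64(156), np.int64(183), 497)
barrel z.03 [ 0.5974 -0.3396  0.035 ]
(np.float64(440.8541666666667), np.float64(195.04166666666666), np.int64(436), np.int64(445), np.int64(191), np.int64(199), 48) [ 0.5983 -0.3378  0.035 ]
(array([ 0.59780368, -0.33885708,  0.03369073]), np.float64(0.0018895199854800913))
(np.float64(131.47435897435898), np.float64(197.35897435897436), 78, np.uint8(56), np.float64(165.0)) (np.float64(361.9047619047619), np.float64(189.04761904761904), 21, np.uint8(62), np.float64(124.0))
[ 0.61170027 -0.10444683  0.06      ] [ 0.6144154  -0.10208299  0.06      ] (array([ 0.61302067, -0.10274695,  0.0586864 ]), np.float64(0.0033469650383887665))
140 [ 0.6339 -0.3145  0.004 ] [ 0.6237 -0.3738  0.004 ]
190 [ 0.5708 -0.3066  0.004 ] [ 0.5607 -0.3654  0.004 ]
[[[30.5 34.5 15.8]]]
```

View pics/c2.png

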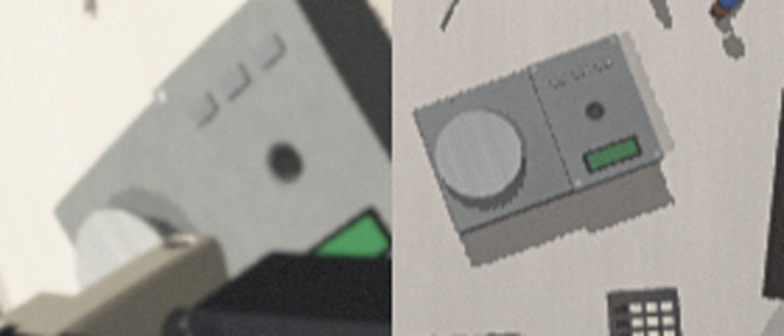

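Both crops show the scale clearly: the aperture is at wrist (131,197) and top (362,189), and the pan's centre is at top (320.5,204.5). The two views agree, and the weight is at (0.598,-0.339). I'll descend and grasp it.

```bash
python3 -m creep '[[0.14,0.11,0.8,0,0.8],[0,0,0.9,0,0.8],[0,0,0.9,0,0.8],[0,0,0.9,0,0.8],[0,0,0.9,0,0.8],[0,0,0.6,0,0.8],[0,0,0.4,0,0.8],[0,0,0,0,0.8]]' 35 && python3 -m creep '[[0,0,0,0,0],[0,0,0,0,0],[0,0,0,0,0],[0,0,0,0,0],[0,0,0,0,0],[0,0,0,0,0]]' 35
```

```text
clock: 3.85
position: [0.5971, -0.3387, 0.0098]
ee_rot: [-3.129, 0.269, 0.003]
force: [-0.6, 0.4, 0.5]
width: 0.798
gripper_force: 0.0
clock: 4.6
position: [0.5977, -0.339, 0.0109]
ee_rot: [3.13, -0.269, 0.0]
force: [-0.2, 0.2, 1.5]
width: 0.29
gripper_force: 35.0
```

```bash
python3 -m creep '[[0,0,-0.5,0,0],[0,0,-0.9,0,0],[0,0,-0.9,0,0],[0,0,-0.9,0,0],[0,0,-0.6,0,0],[0,0,0,0,0]]' && python3 -m creep '[[-0.22,-0.86,0,0,0],[-0.23,-0.87,0,0,0],[-0.23,-0.87,0,0,0],[-0.23,-0.87,0,0,0],[-0.23,-0.87,0,0,0],[-0.23,-0.87,0,0,0],[-0.23,-0.87,0,0,0],[-0.23,-0.87,0,0,0],[-0.23,-0.87,0,0,0],[-0.22,-0.86,0,0,0],[0,0,0,0,0],[0,0,0,0,0]]'
python3 - <<'E'
from h import *
grab("wrist","pics/w2.png");grab("top","pics/t2.png")
a=cv2.imread("pics/w2.png")[150:400,200:450];b=cv2.imread("pics/scene0.png")
d=grab("scene");s=d["pixels"][150:260,260:400]
cv2.imwrite("pics/c3.png",np.hstack([cv2.resize(a,(400,400)),cv2.resize(s,(400,400))]))
E
```

```text
clock: 5.35
position: [0.5989, -0.3397, 0.1659]
ee_rot: [3.128, -0.269, 0.007]
force: [1.0, 0.7, -2.1]
width: 0.285
gripper_force: 35.0
clock: 6.85
position: [0.5666, 0.0181, 0.162]
ee_rot: [3.129, -0.269, -0.002]
force: [0.5, -0.6, -1.6]
width: 0.29
gripper_force: 35.0
```

View pics/c3.png

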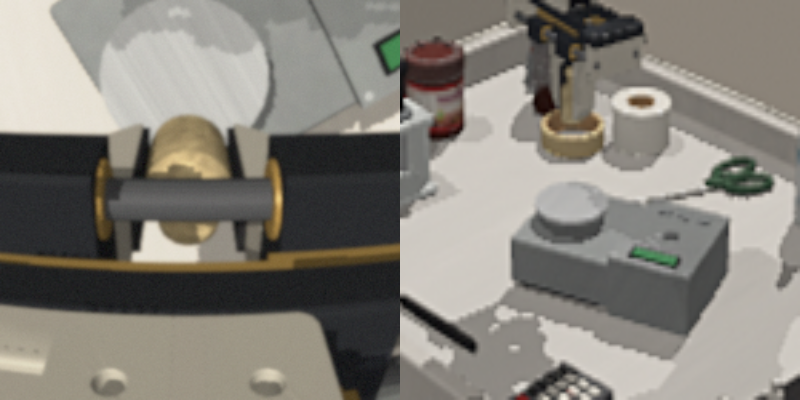

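The wrist crop shows the weight held upright between the pads at about (317,262), with the pan's left and right edges at columns 263 and 369. The scene crop confirms that the scale is clear. I'll check the pan's centre from this view.

Run:
```python
from h import *
d=grab("wrist");g=cv2.cvtColor(d["pixels"],cv2.COLOR_BGR2GRAY)
ed=cv2.Canny(cv2.GaussianBlur(g,(3,3),0),30,80)[:228]
ys,xs=np.nonzero(ed[145:]);ys+=145
P=np.array([plane(d,x,y,.07,True)[:2] for x,y in zip(xs,ys)])
t=grab("top");c0=plane(t,320.5,204.5,.07)[:2];print(c0)
c=c0.copy();r=.045
from scipy.optimize import least_squares
for tol in(.010,.005,.003):
    dd=np.hypot(*(P-c).T);k=abs(dd-.045)<tol
    f=least_squares(lambda q:np.hypot(*(P[k]-q).T)-.045,c,loss="soft_l1",f_scale=.001);c=f.x;print(c,k.sum(),abs(f.fun).mean())
print(readout.observe()["position"])
```

```text
[0.56872337 0.01897061]
[0.56537075 0.01872078] 405 0.002213216435858535
[0.56534374 0.01862027] 332 0.0011420536755150047
[0.56543337 0.01882188] 282 0.0005953137817712305
[0.56714215 0.01767719 0.16258926]
```

Centring is within 2 mm. I'll lower it, slowly at the end.

```bash
python3 -m creep '[[0,0,0.5,0,0],[0,0,0.7,0,0],[0,0,0.5,0,0],[0,0,0.2,0,0],[0,0,0.1,0,0],[0,0,0.05,0,0],[0,0,0,0,0],[0,0,0,0,0]]' && python3 -m creep '[[0,0,0.03,0,0],[0,0,0.03,0,0],[0,0,0.03,0,0],[0,0,0,0,0],[0,0,0,0,0]]'
```

```text
clock: 8.1
position: [0.5675, 0.0188, 0.0812]
ee_rot: [-3.13, 0.269, -0.001]
force: [0.1, 0.4, -2.0]
width: 0.286
gripper_force: 35.0
clock: 8.72
position: [0.5672, 0.0187, 0.0771]
ee_rot: [3.13, -0.269, -0.0]
force: [-0.0, 0.0, -1.6]
width: 0.286
gripper_force: 35.0
```

```bash
python3 -m creep '[[0,0,0.05,0,0],[0,0,0.05,0,0],[0,0,0,0,0],[0,0,0,0,0]]' && python3 -m creep '[[0,0,0.05,0,0],[0,0,0.05,0,0],[0,0,0,0,0],[0,0,0,0,0]]'
```

```text
clock: 9.22
position: [0.5673, 0.0187, 0.0733]
ee_rot: [-3.13, 0.269, -0.001]
force: [-0.6, 0.0, 3.7]
width: 0.294
gripper_force: 35.0
clock: 9.72
position: [0.5674, 0.0187, 0.0705]
ee_rot: [-3.13, 0.27, -0.001]
force: [-6.0, -0.5, 21.0]
width: 0.287
gripper_force: 35.0
```

Contact came at about 76.5 mm. It's now 6 mm lower at 21 N, so the pan is on its stop. I'll ease up to neutral and release.

```bash
python3 -m creep '[[0,0,-0.04,0,0],[0,0,-0.05,0,0],[0,0,-0.05,0,0],[0,0,0,0,0],[0,0,0,0,0]]'
```

```text
clock: 10.35
position: [0.5673, 0.0188, 0.0746]
ee_rot: [-3.13, 0.269, -0.0]
force: [1.5, -0.0, 1.4]
width: 0.291
gripper_force: 35.0
```

```bash
python3 -m creep '[[0,0,-0.02,0,0],[0,0,0,0,0],[0,0,0,0,0.33],[0,0,0,0,0.4],[0,0,0,0,0.5],[0,0,0,0,0.6],[0,0,0,0,0.6]]' && python3 -m creep '[[0,0,-0.4,0,0.6],[0,0,-0.9,0,0.6],[0,0,-0.9,0,0.6],[0,0,-0.9,0,0.6],[0,0,-0.4,0,0.6],[0,0,0,0,0.6]]'
python3 - <<'E'
from h import *
a=grab("wrist")["pixels"][60:310,200:450];s=grab("scene")["pixels"][150:260,260:400]
cv2.imwrite("pics/c4.png",np.hstack([cv2.resize(a,(400,400)),cv2.resize(s,(400,400))]))
d=grab("top","pics/t4.png");hsv=cv2.cvtColor(d["pixels"],cv2.COLOR_BGR2HSV)
E
```

```text
clock: 11.22
position: [0.5671, 0.0187, 0.0755]
ee_rot: [3.13, -0.269, -0.0]
force: [0.7, -0.2, 1.0]
width: 0.599
gripper_force: 0.0
clock: 11.98
position: [0.5677, 0.0188, 0.2166]
ee_rot: [-3.13, 0.27, -0.004]
force: [-0.3, 0.7, -0.3]
width: 0.599
gripper_force: 0.0
```

View pics/c4.png

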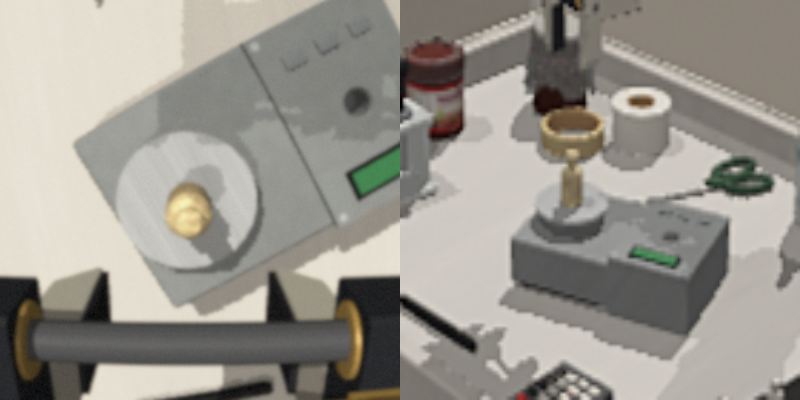

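The weight stands upright near the pan's middle, at crop (190,212), and the pan is up. The aperture is at crop (357,101), about (423,123) in the wrist image. I'll measure it from here, then go over the pin.

```bash
python3 - <<'E'
from h import *
d=grab("wrist");g=cv2.cvtColor(d["pixels"],cv2.COLOR_BGR2GRAY)[108:138,408:438]
ys,xs=np.nonzero(g<75);u,v=xs.mean()+408,ys.mean()+108;print(u,v,len(xs),plane(d,u,v,.06,True))
E
python3 -m creep '[[-0.5,-0.8,-0.1,0,0.6],[-0.53,-0.84,-0.1,0,0.6],[-0.53,-0.84,-0.1,0,0.6],[-0.53,-0.84,-0.1,0,0.6],[-0.53,-0.84,-0.1,0,0.6],[-0.53,-0.84,-0.2,0,0.6],[-0.53,-0.84,-0.2,0,0.6],[-0.52,-0.84,0,0,0.6],[0,0,0,0,0.6],[0,0,0,0,0.6]]'
python3 - <<'E'
from h import *
d=grab("wrist","pics/w5.png")
E
```

```text
422.8985507246377 119.89855072463769 138 [ 0.61283402 -0.10211848  0.06      ]
clock: 13.42
position: [0.4472, 0.3099, 0.2505]
ee_rot: [3.128, -0.269, -0.002]
force: [-0.7, -0.2, 0.4]
width: 0.596
gripper_force: 0.0
```

View pics/w5.png

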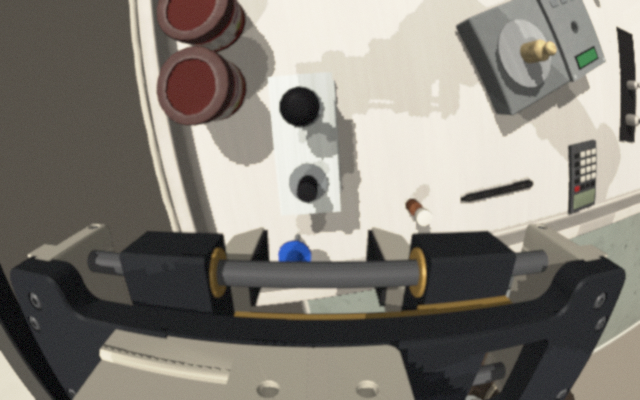

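The wrist view shows the pin's black handle top at (307,188) over its flange near (308,182), the tamper knob at (299,106) and the blue look-alike at (294,253). The aperture estimates agree at (0.613,-0.102).

Run:
```python
from h import *
d=grab("wrist");t=cv2.imread("pics/top0.png");T=grab("top")
def blob(im,x0,y0,x1,y1,th):
    g=cv2.cvtColor(im,cv2.COLOR_BGR2GRAY)[y0:y1,x0:x1];m=(g<th).astype(np.uint8)
    n,l,s,c=cv2.connectedComponentsWithStats(m);i=1+np.argmax(s[1:,4]);return c[i]+[x0,y0],s[i]
a,sa=blob(d["pixels"],290,165,325,205,45);b,sb=blob(t,203,238,225,256,50)
k,_=blob(d["pixels"],275,82,325,130,45);k2,_=blob(t,203,208,225,228,50)
print(a,sa,b,sb);print("wrist@.11,.13",plane(d,*a,.11,True),plane(d,*a,.13,True),"top",plane(T,*b,.11),plane(T,*b,.13),two(ray(d,*a,True),ray(T,*b)))
print("knob",plane(d,*k,.14,True),two(ray(d,*k,True),ray(T,*k2)))
# flange circle
g=cv2.medianBlur(cv2.cvtColor(d["pixels"],cv2.COLOR_BGR2GRAY),3)[155:210,280:340]
c=cv2.HoughCircles(g,cv2.HOUGH_GRADIENT,1,40,param1=60,param2=10,minRadius=15,maxRadius=24);print(c)
if c is not None:
    print(plane(d,c[0,0,0]+280,c[0,0,1]+155,.09,True),.021/np.linalg.norm(plane(d,c[0,0,0]+280,c[0,0,1]+155,.09,True)-d["position"])*309.7)
s=readout.observe();print(s["position"],R.from_rotvec(s["ee_rot"]).as_matrix().round(3))
```

```text
[307.05913978 188.81989247] [  8  12  19  24 372] [212.45652174 246.84782609] [ 5  6 10  7 46]
wrist@.11,.13 [0.44509615 0.31838035 0.11      ] [0.45000521 0.31686352 0.13      ] top [0.44831719 0.31823289 0.11      ] [0.44823894 0.31229999 0.13      ] (array([0.44758059, 0.3170301 , 0.11699343]), np.float64(0.002193500347201125))
knob [0.52464418 0.30999727 0.14      ] (array([0.52603365, 0.30981835, 0.13788853]), np.float64(0.0027416269228113647))
[[[27.5 27.5 19. ]]]
[0.44687887 0.31819988 0.09      ] 19.889176813630247
[0.44785344 0.30940508 0.25107399] [[ 0.985 -0.173 -0.   ]
 [-0.173 -0.985 -0.001]
 [-0.     0.001 -1.   ]]
```

```bash
python3 -m creep '[[-0.06,-0.2,0.5,0,0.6],[0,0,0.9,0,0.6],[0,0,0.9,0,0.6],[0,0,0.8,0,0.6],[0,0,0.5,0,0.6],[0,0,0.32,0,0.6],[0,0,0,0,0.6]]' 50 && python3 -m creep '[[0,0,0,0,0],[0,0,0,0,0],[0,0,0,0,0],[0,0,0,0,0],[0,0,0,0,0]]' 50
```

```text
clock: 14.45
position: [0.4463, 0.3183, 0.0942]
ee_rot: [3.129, -0.271, -0.001]
force: [-0.8, 0.7, 0.4]
width: 0.597
gripper_force: 0.0
clock: 15.08
position: [0.4464, 0.3191, 0.095]
ee_rot: [-3.13, 0.269, -0.001]
force: [-0.6, -1.0, 3.5]
width: 0.204
gripper_force: 50.0
```

Gripped. I'll lift it straight out and carry it over to the aperture.

```bash
python3 -m creep '[[0,0,-0.4,0,0],[0,0,-0.8,0,0],[0,0,-0.9,0,0],[0,0,-0.9,0,0],[0,0,-0.8,0,0],[0,0,-0.3,0,0],[0,0,0,0,0]]' && python3 -m creep '[[0.4,0.6,0,0,0],[0.5,0.82,0,0,0],[0.5,0.82,0,0,0],[0.5,0.82,0,0,0],[0.5,0.82,0,0,0],[0.5,0.82,0,0,0],[0.5,0.82,0,0,0],[0.5,0.82,0,0,0],[0.5,0.82,0,0,0],[0.5,0.82,0,0,0],[0.5,0.82,0,0,0],[0.52,0.86,0,0,0]]' && python3 -m creep '[[0,0,0.5,0,0],[0,0,0.5,0,0],[0,0,0.5,0,0],[0,0,0.5,0,0],[0,0,0.5,0,0],[0,0,0,0,0],[0,0,0,0,0],[0,0,0,0,0]]'
python3 - <<'E'
from h import *
d=grab("wrist","pics/w6.png");s=grab("scene","pics/s6.png")
a=d["pixels"][100:300,200:450];b=s["pixels"][110:260,270:420]
cv2.imwrite("pics/c6.png",np.hstack([cv2.resize(a,(500,400)),cv2.resize(b,(300,400))]))
print(readout.observe()["position"])
E
```

```text
clock: 15.95
position: [0.4464, 0.3191, 0.2592]
ee_rot: [-3.129, 0.269, -0.001]
force: [0.4, -1.1, -1.4]
width: 0.207
gripper_force: 50.0
clock: 17.45
position: [0.6131, -0.1031, 0.2568]
ee_rot: [-3.13, 0.269, 0.005]
force: [1.1, 0.6, -0.1]
width: 0.21
gripper_force: 50.0
clock: 18.45
position: [0.614, -0.1022, 0.1594]
ee_rot: [3.13, -0.269, 0.002]
force: [0.9, -0.3, -0.6]
width: 0.207
gripper_force: 50.0
[ 0.61395744 -0.1022492   0.15941339]
```

View pics/c6.png

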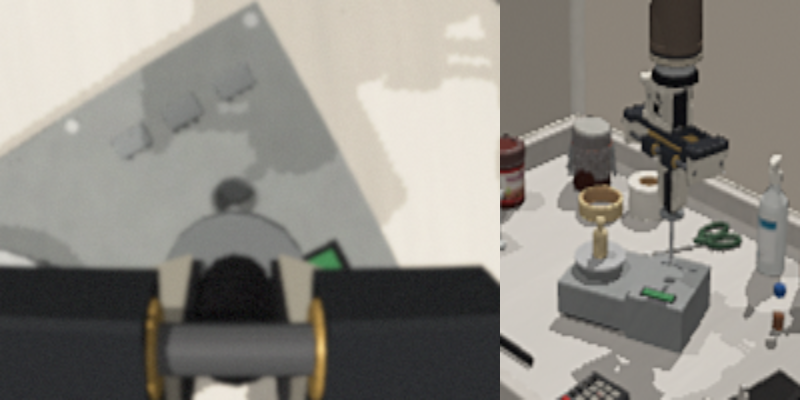

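The pin hangs upright over the aperture, laterally aligned: the aperture is at wrist column 317 and the flange centre at about 316. The weight is still standing. I'll make a guarded descent.

```bash
python3 -m creep '[[-0.02,0,0.3,0,0],[0,0,0.3,0,0],[0,0,0.15,0,0],[0,0,0.1,0,0],[0,0,0,0,0],[0,0,0,0,0]]' && python3 -m creep '[[0,0,0.1,0,0],[0,0,0.1,0,0],[0,0,0.1,0,0],[0,0,0,0,0],[0,0,0,0,0]]'
```

```text
clock: 19.3
position: [0.613, -0.1021, 0.125]
ee_rot: [3.13, -0.269, 0.001]
force: [0.5, -0.8, 0.2]
width: 0.208
gripper_force: 50.0
clock: 19.92
position: [0.6128, -0.1021, 0.1128]
ee_rot: [3.13, -0.269, 0.0]
force: [-0.9, -1.2, -0.1]
width: 0.206
gripper_force: 50.0
```

The tip is about 19 mm inside the aperture with no contact. I'll press now.

```bash
python3 -m creep '[[0,0,0.1,0,0],[0,0,0.1,0,0],[0,0,0,0,0],[0,0,0,0,0]]' && python3 -m creep '[[0,0,0.06,0,0],[0,0,0.06,0,0],[0,0,0,0,0],[0,0,0,0,0]]'
```

```text
clock: 20.42
position: [0.6127, -0.1021, 0.1047]
ee_rot: [3.13, -0.269, -0.0]
force: [0.1, -0.2, -0.4]
width: 0.209
gripper_force: 50.0
clock: 20.92
position: [0.613, -0.1021, 0.1002]
ee_rot: [3.13, -0.27, 0.001]
force: [-0.4, 0.4, 4.8]
width: 0.211
gripper_force: 50.0
```

```bash
python3 -m creep '[[0,0,0.05,0,0],[0,0,0.02,0,0],[0,0,0,0,0],[0,0,0,0,0],[0,0,0,0,0],[0,0,0,0,0]]'
```

```text
clock: 21.68
position: [0.6136, -0.1022, 0.0987]
ee_rot: [3.13, -0.27, 0.003]
force: [-2.3, 1.1, 15.7]
width: 0.208
gripper_force: 50.0
```

The force is 15.7 N, well over the 6.2 N needed, and it rose sharply at the stop. One last look before handing in.

```bash
python3 -m creep '[[0,0,0,0,0],[0,0,0,0,0],[0,0,0,0,0],[0,0,0,0,0]]'
python3 - <<'E'
from h import *
s=grab("scene")["pixels"];cv2.imwrite("pics/s7.png",cv2.resize(s[120:270,170:430],(780,450)))
E
```

```text
clock: 22.18
position: [0.6136, -0.1022, 0.0987]
ee_rot: [3.13, -0.27, 0.003]
force: [-2.7, 0.8, 14.8]
width: 0.21
gripper_force: 50.0
```

View pics/s7.png

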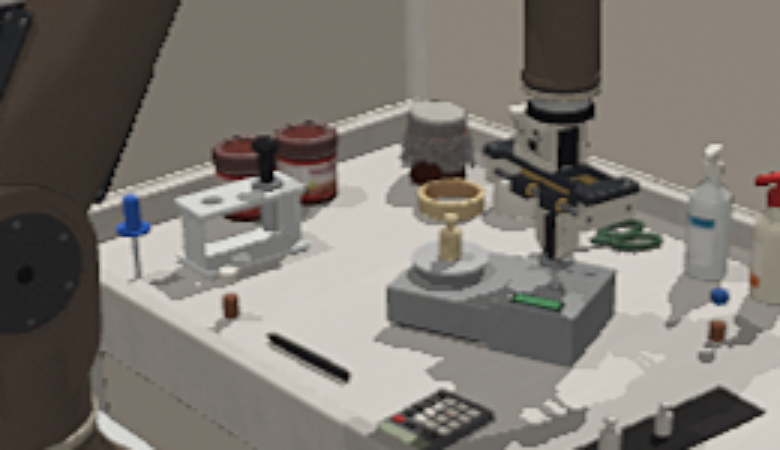

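The picture shows the weight standing on the pan at (450,240), the pin down in the aperture at about (553,265), and the tamper still in the rack at (265,160).

```bash
python3 -c "from cell import sign_off; print(sign_off())"
```

```text
the job is handed in; nothing more can be done
None
```

Job handed in at about 22 s: the big weight was pressed to the pan's stop (21 N) and stands upright there, and the gripped pin is holding the calibration button down at about 15 N (6.2 N needed), with no other object moved.

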